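# Clamp a drive tube in the V-block fixture

### The job

Take the aluminium drive tube with the orange end from the two-bay rest and lay it gently, without dropping it, in the two blue V-blocks of the fixture, with its orange end up against the stop plate. Let go, then swing the sprung clamp strap over the tube and press it down until the catch holds it shut. Leave the other barrel, the screwdriver, the multimeter and the parts bin where they are.

Things in the scene. Friction and masses are not known exactly. Their poses are not given: they have to be found in the camera images.
- tube: Drive tube to clamp: round aluminium cylinder, diameter 36 mm, length 180 mm, with a 28 mm orange end and an 18 mm black end, 0.25 to 0.5 kg. Origin at its middle, on its axis; its y axis runs along it to the orange end (x and z roll with it). Starts level in either bay of the rest, axis 47 mm above the bench, orange end pointing the rest's +y way.
- spare: Other barrel, to be left alone: black cylinder 28 mm in diameter, 150 mm long with a blue end, in the rest's other bay. Origin at its middle; y axis along it.
- rest: Two-bay rest fixed to the bench: black base 190 (x) by 130 mm (y), 8 mm thick, with grey V-saddles 18 mm wide at y = -55 and +55 mm, 44 mm high. The bays run along its y at x = -48 and +48 mm; between the saddles a barrel is free for fingers, down to the base. Origin at the centre of its underside.
- fixture: Fixture fixed to the bench: dark steel base (x -110 to +80, y -100 to +110 mm, 12 mm thick), two blue 90-degree V-blocks 30 mm long (y), 60 mm wide, 56 mm high, centred at y = -60 and +60 mm. The 90 mm gap between them is free for fingers, down to the base. The tube lies along y. Origin on its underside, at bench level; the strap's hinge is on its +x side, the catch on its -x side.
- seat (a point): Point of the fixture where the tube's middle lies when it is seated in both V-blocks with its orange end touching the stop: x = 0, y = 0, 55.5 mm above the fixture's underside. Axes as the fixture: tube along y, orange end to +y.
- strap (a joint): Angle of the steel clamp strap: 0 = level over the tube (towards the fixture's -x), growing as it opens up and over to +x. A spring throws it to its open stop at 2.2 rad, where it starts; let go half-way, it flies open again. Swinging takes 0.5 to 2 N at the grip, the last 0.3 rad 3 to 10 N down. Near 0 the catch snaps over and holds it at about 0.01 rad; hard stop at -0.04.
- strap_hinge (a point): Point on the hinge line (along the fixture's y), mid-strap: x = +45, y = -60, z = 89 mm in the fixture's frame. Its two posts stand 100 mm high. A sprung rubber pad under the strap, 45 mm from the hinge, meets the tube as the strap shuts.
- strap_grip (a point): Centre of the red grip at the strap's free end: a cylinder 20 mm thick, 30 mm long, along the fixture's y, 120 mm from the hinge; strap 26 mm wide, 8 mm thick. Best pushed with shut fingers from behind (fixture's +x side), going over its top as it comes down; pinched by its flat ends it creeps as it turns. 186 mm above the bench when open, 89 mm when shut.
- driver: Bystander: screwdriver, 200 mm, yellow handle, lying. Origin under its middle.
- meter: Bystander: red hand multimeter, 150 x 75 x 35 mm, lying. Origin under its centre.
- bin: Bystander: open black parts bin, 150 x 110 x 70 mm. Origin under its centre.
- tube_cap (a point): Centre of the tube's orange end face, 90 mm from its middle.
- stop (a point): Middle of the face of the fixture's aluminium stop plate, at y = +90 mm in the fixture's frame and at tube height; the face looks to the fixture's -y. Plate 50 mm wide, 78 mm high, 12 mm thick. Axes as the fixture.
- catch_tip (a point): Tip of the brass catch: a sprung wedge, sliding in the fixture's x, on a grey block (x -58 to -101 mm, 28 mm wide, up to 76 mm high) at y = -60 mm of the fixture. It needs no touching: the strap's hook pushes it aside and it snaps back over the hook.
Mind the look-alikes: they are no part of the job. Leave any red look-alike of the tube alone.

How it is judged:
On the way, in this order (a step that is already met when the one before it is completed fails the run):
1. the tube lies in both V-blocks, orange end at the stop, let go, with the strap still open (x of tube in the frame of seat between -0.003 and 0.003 m and y of tube in the frame of seat between -0.007 and 0.003 m and z of tube in the frame of seat between -0.003 and 0.003 m and angle between the y axis of tube and the y axis of fixture, either way round below 0.05 rad and y of tube_cap in the frame of seat above 0.05 m and contact force between the fingers and tube below 0.1 N and value of joint strap above 1 rad), for 0.2 s.
2. the strap is shut over the tube and caught (x of tube in the frame of seat between -0.003 and 0.003 m and y of tube in the frame of seat between -0.007 and 0.003 m and z of tube in the frame of seat between -0.003 and 0.003 m and angle between the y axis of tube and the y axis of fixture, either way round below 0.05 rad and y of tube_cap in the frame of seat above 0.05 m and value of joint strap below 0.05 rad), for 0.2 s.
At the end, for the whole second after the job is handed in: The tube lies at rest in both V-blocks: its middle within 3 mm sideways and in height of the seat, its axis within 0.05 rad of the fixture's y axis, the orange end towards the stop and within 7 mm of it; the strap is shut over it (below 0.05 rad), at rest and held by its catch alone (all of step 2 and velocity of joint strap below 0.1 rad/s and linear speed of tube below 0.03 m/s); the robot touches nothing.
It fails at once if the tube is dropped: it moves faster than 0.5 m/s near the fixture while no finger holds it (contact force between the fingers and tube below 0.1 N and distance between tube and seat below 0.15 m and linear speed of tube above 0.5 m/s).
It fails at once if the other barrel is moved by more than 30 mm (distance of spare from where it was at the start of the episode above 0.03 m).
It fails at once if the screwdriver, the multimeter or the parts bin is moved by more than 40 mm (distance of any of driver, meter, bin from where it was at the start of the episode above 0.04 m).
It also fails if it takes over 58 s, if anything falls off the work surface, if the arm or the gripper's body presses on something with over 40 N, if the wrist force passes 120 N, or if a joint passes its speed limit or range.

### The arm

A 6-joint arm with a two-finger parallel gripper is mounted at the origin on the work surface. World frame = base frame: x ahead of the robot, y to its left, z up, the work surface at z = 0. Lengths are in m, angles in rad, forces in N, time in s.
With the tool pointing down it reaches from about 0.375 to 0.9 m from the base axis. Payload 3.1 kg.
Tool frame: the origin (TCP) lies at the very end of the fingers, on their centre line; the grasp point (between the pads) lies 19 mm behind it; z points along the fingers, y is the direction in which the jaws open and shut (so a half turn about z gives the same grasp; the last joint's range is limited). The gripper opens to 87 mm and grips with 3 to 60 N. Pads are 19 mm wide; open, the fingers measure 117 mm over their backs; the gripper's body (75 mm by 190 mm) begins 51 mm behind the grasp point.
Start: joints at [1.097, 0.527, 1.433, -0, 1.181, -0.178], TCP at [0.182, 0.598, 0.223] pointing down, gripper open.
Joint ranges: [-3.08, 3.08], [-0.75, 2.2], [0.22, 2.44], [-1.43, 4.57], [0, 2.65], [-2.85, 2.85]. Speed limits (rad/s): [2.79, 2.79, 3.14, 3.14, 3.14, 3.14].

### API

Orientations are given as a unit quaternion [x, y, z, w].
In Python, from rig import robot gives the robot as it stands.
- The arm moves only by the tool send_rows, never from a script. Its argument "plan" is one flat list of numbers, 7 for each row, row after row: the opening, from -1 (shut) to 1 (fully open), then the shift along the tool's x, y, z in mm, then the turn, a rotation vector about the tool's x, y, z in rad. In form: [claw, tx, ty, tz, rx, ry, rz, claw, tx, ty, tz, rx, ry, rz, ...]. A call has 1 to 8 rows; each row shifts and turns the pose as measured when the row begins, along the tool's axes as they then stand; what a row does not reach is not made up. A row lasts 1/10 s, in which the tool goes at most 50 mm and 8.59 degrees, less where a joint would pass 70% of its speed; a pose out of reach is approached as far as the arm can. A call is refused whole if a number of a shift passes 50 or a number of a turn 0.15, either way. A call with a gripper value outside its range is refused whole. The fingers move at their own pace and stop on an object; "force" is the grip in N (left out, the last holds). Time passes only in rows, so rows that do not move let the fingers close. It gives the time, the measured TCP pose, the force and the opening at its end, in the units of the state.
- robot.get_obs(): the state, without advancing time (a new reading comes with each control period).
- robot.camera(name): name is "scene" or "side" or "wrist"; returns (picture, depth): 384x512x3 uint8, red, green, blue; 384x512 float32, m along the optical axis (not along the pixel's ray), 0 where there is no reading.
- robot.camera_model(name): a dict with "K" (3x3 intrinsics, pixels), "position" and "attitude" of the camera in the world. Camera axes: x right, y down, z forward; pixel columns grow to the right and rows downward; lengths in m; the calibration is good to about 2 mm. A picture is of the moment at which its call begins: read the wrist's pose just before it. camera_model takes no time and is no camera call; for the wrist camera it gives the pose at the moment of the call.
- robot.hand_in(): hands the job in, once; it reports no verdict.
The state is a dict: "time": time; "q": joint angles; "joint_velocities": joint speeds; "joint_torque": joint torques, N m; "position": TCP position; "tool_rot": TCP orientation; "ft_force": force on the tool from outside, world axes, zero at the start; "moment": the same for the moment, N m; "grip_width": finger opening in m.
Only numpy, scipy, OpenCV 4.12 (cv2) and the standard library are available. Lean on these libraries where they do the work, as an engineer would, in place of code of your own. Each camera call takes 0.05 s, during which the arm holds its last target. There are 200 camera calls.

## Working session

There is one attempt and no reset: what is moved stays moved. The work goes in short steps, Python scripts to look and compute and a tool call to move; the robot and the scene stay as the last step left them, time stands still between calls to the robot, and variables do not carry over. Pictures are saved under pics/ and viewed, about 8 in all and at most 12, crops included, and the job is handed in when it is done.

Besides the shell and the picture viewer there is one more tool, called after "Call:" by a JSON object that holds its "op" and its "data", one argument or row to a line. send_rows: Moves the arm, as the interface text tells. Its arguments: {"type":"object","properties":{"plan":{"type":"array"},"force":{"type":"number"}},"required":["plan"]}

```bash
ls; mkdir -p pics; cat > h.py <<'E'
import numpy as np, cv2
from scipy.spatial.transform import Rotation as R
from rig import robot
def cam(n):
    m=robot.camera_model(n); im,d=robot.camera(n)
    return im,d,m
def rot(a):
    a=np.array(a,float)
    return a if a.shape==(3,3) else R.from_quat(a).as_matrix()
def pts(d,m):
    K=np.array(m['K']);v,u=np.indices(d.shape)
    P=np.stack([(u-K[0,2])/K[0,0]*d,(v-K[1,2])/K[1,1]*d,d],-1)
    return P@rot(m['attitude']).T+np.array(m['position'])
def save(n,im): cv2.imwrite('pics/'+n+'.png',im[:,:,::-1])
E
python3 - <<'E'
from h import *
for n in ['scene','side']:
    im,d,m=cam(n); save(n+'0',im); np.savez(n+'0.npz',im=im,d=d,P=pts(d,m)); print(n,m)
print(robot.get_obs())
a=np.load('scene0.npz')['im'];b=np.load('side0.npz')['im']
E
```

```text
pics
scene {'K': array([[444.97643639,   0.        , 249.6566909 ],
       [  0.        , 444.97643639, 192.68549786],
       [  0.        ,   0.        ,   1.        ]]), 'position': array([1.27332923, 0.33032295, 0.90180263]), 'attitude': array([ 0.48067096,  0.78604837, -0.33493214, -0.19724056])}
side {'K': array([[384.31583893,   0.        , 256.38810945],
       [  0.        , 384.31583893, 188.98154722],
       [  0.        ,   0.        ,   1.        ]]), 'position': array([0.35774782, 0.6903272 , 0.87429136]), 'attitude': array([-0.1040625 ,  0.92421231, -0.36401589,  0.04995027])}
{'time': 0.1, 'q': array([ 1.09649577e+00,  5.28369124e-01,  1.43378412e+00, -1.51186851e-05,
        1.18140228e+00, -1.78508737e-01]), 'joint_velocities': array([-8.12059381e-05, -2.09678957e-03, -3.32612636e-03,  1.27809041e-03,
       -1.33093491e-03,  1.11278269e-03]), 'joint_torque': array([ 2.85144406e-04, -4.40988207e+01, -1.77151680e+01,  6.35006418e-02,
        5.34061133e-02, -3.28021156e-05]), 'position': array([0.18185788, 0.59726078, 0.22166883]), 'tool_rot': array([ 1.47354421e-01,  9.89083268e-01, -9.31860571e-04, -3.08066266e-04]), 'ft_force': array([0.68656582, 0.3845915 , 0.36732236]), 'moment': array([ 0.00726958, -0.02722242, -0.01331506]), 'grip_width': 0.08704278099591951}
```

View pics/scene0.png

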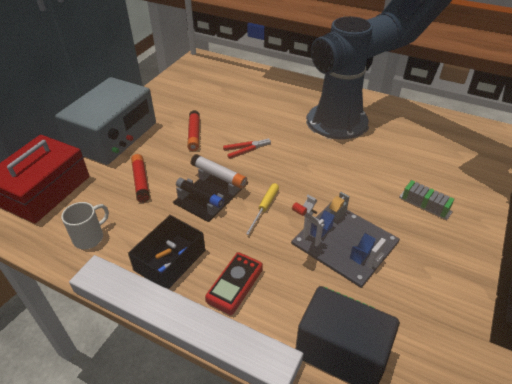

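View pics/side0.png

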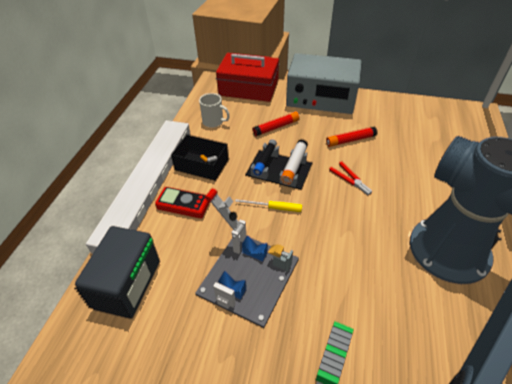

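Scene view: the tube (silver, orange end at about (237,180)) is in the rest at (215,185), the fixture is at (345,240) with its stop near (377,245), and the red grip at (299,209). In the side view, the tube is at (295,160), the fixture at (248,285) and the grip at (212,193). There are red look-alikes on the bench. Next I measure from depth.

```bash
python3 - <<'E'
from h import *
def rect(P):
    (c,s,a)=cv2.minAreaRect((P[:,:2]*1000).astype(np.float32)); return np.round(c,1),np.round(s,1),round(a,2)
boxes={'scene':dict(fix=(285,190,400,285),rest=(172,150,252,220)),'side':dict(fix=(190,180,305,330),rest=(242,132,318,192))}
for n in boxes:
    f=np.load(n+'0.npz');im,P=f['im'],f['P'];hsv=cv2.cvtColor(im,cv2.COLOR_RGB2HSV)
    H,S,V=[hsv[...,i].astype(int) for i in range(3)]
    bench=P[(abs(P[...,2])<.03)&(S>90)&(H>8)&(H<22)]; print(n,'bench z',np.median(bench[:,2]))
    for k,(a,b,c,d) in boxes[n].items():
        w=np.zeros(H.shape,bool);w[b:d,a:c]=1
        z0=.012 if k=='fix' else .008
        base=w&(abs(P[...,2]-z0)<.004)&(S<90)&(V<140)
        base=cv2.morphologyEx(base.astype(np.uint8),cv2.MORPH_OPEN,np.ones((3,3)))
        nl,lab,st,_=cv2.connectedComponentsWithStats(base)
        print(k,'base',rect(P[base>0]),base.sum())
        z=P[...,2]
        for nm,mk in dict(blue=(H>100)&(H<125)&(S>110)&(z>.02),orange=(H>4)&(H<17)&(S>150)&(z>.03),red=((H<4)|(H>176))&(S>150)&(z>.1),white=(S<60)&(V>120)&(z>.02),brass=(H>15)&(H<28)&(S>100)&(z>.03)).items():
            q=(w&mk).astype(np.uint8); nl,lab,st,ce=cv2.connectedComponentsWithStats(q)
            for i in range(1,nl):
                if st[i,4]>15:
                    p=P[lab==i]; print('  ',nm,st[i,4],'px',np.round(ce[i]),'med',np.round(np.median(p,0)*1000),'zr',np.round(np.percentile(p[:,2],[3,97])*1000),rect(p))
E
```

```text
scene bench z -0.0004628854688223383
fix base (array([510.4, 200.4]), array([208.2, 194. ]), 76.55) 2917
   blue 27 px [327. 222.] med [498. 145.  41.] zr [30. 49.] (array([500.7, 143. ]), array([20.1, 15.4]), 3.87)
   blue 106 px [367. 244.] med [524. 258.  43.] zr [30. 55.] (array([527.2, 257.1]), array([22.6, 35.3]), 89.59)
   orange 26 px [299. 211.] med [629. 110. 186.] zr [182. 190.] (array([628.3, 106.9]), array([10.1, 29.5]), 9.29)
   red 54 px [299. 207.] med [624. 108. 194.] zr [189. 196.] (array([623.6, 106.7]), array([25.2, 11.3]), 78.74)
   white 24 px [311. 197.] med [578. 117. 189.] zr [186. 192.] (array([578.6, 116.3]), array([20.2,  5.9]), 85.28)
   white 71 px [308. 205.] med [586. 116. 169.] zr [162. 175.] (array([587.7, 113.6]), array([22.5, 18.3]), 69.57)
   white 31 px [320. 221.] med [556. 141.  98.] zr [ 92. 103.] (array([556.3, 135.4]), array([15.7, 26.6]), 0.7)
   white 88 px [378. 245.] med [547. 285.  77.] zr [73. 80.] (array([895.9, 301.5]), array([756.8,  21.7]), 2.72)
   brass 152 px [336. 203.] med [452. 148.  70.] zr [55. 78.] (array([848.9, 228.6]), 
[... 1663 characters left out ...]
547.8, 296.2]), array([ 8. , 28.9]), 75.27)
   brass 152 px [276. 250.] med [446. 154.  71.] zr [57. 79.] (array([414. , 412.4]), array([ 37.4, 565.9]), 7.65)
rest base (array([ 507. , -198.4]), array([122.4, 181.8]), 82.31) 564
   blue 105 px [259. 167.] med [ 559. -147.   53.] zr [30. 59.] (array([471.4, 260.3]), array([ 37.9, 888.7]), 12.36)
   orange 81 px [288. 174.] med [ 465. -125.   64.] zr [54. 69.] (array([421.9, 273.6]), array([ 33.2, 842.7]), 6.49)
   white 328 px [296. 156.] med [ 455. -210.   64.] zr [49. 69.] (array([423.7, 207. ]), array([ 59.8, 973.7]), 4.26)
   brass 17 px [303. 141.] med [ 442. -292.   63.] zr [53. 69.] (array([ 446.8, -292.4]), array([ 9.2, 35.3]), 75.56)
```

```bash
cat >> h.py <<'E'
def plan(wps,claw=1,smax=45,rmax=.13,nmax=8):
    """wps: [(x,y,z mm, tool-y yaw deg)], tool down; prints tool-axis rows from the measured pose"""
    o=robot.get_obs();p=np.array(o['position'])*1000;Q=R.from_quat(o['tool_rot'])
    print('t',round(o['time'],2),'tcp',np.round(p,1),'f',np.round(o['ft_force'],1),'w',round(o['grip_width']*1000,1))
    rows=[];left=0
    for x,y,z,yaw in wps:
        a=np.radians(yaw);c,s=np.cos(a),np.sin(a)
        T=R.from_matrix(np.array([[-s,c,0],[c,s,0],[0,0,-1.]]))
        while True:
            T=T
            d=np.array([x,y,z])-p;r=(Q.inv()*T).as_rotvec()
            k=max(np.linalg.norm(d)/smax,np.linalg.norm(r)/rmax)
            if k<.02:break
            n=max(1,int(np.ceil(k)))
            t=np.round(Q.inv().apply(d/n),1);w=np.round(r/n,3)
            rows.append([claw,*t,*w]);p=p+Q.apply(t);Q=Q*R.from_rotvec(w)
            if n==1:break
    print(len(rows),'rows')
    for i in range(0,len(rows),8): print([float(v) for r in rows[i:i+8] for v in r])
E
python3 -c "
from h import *
plan([(440,200,330,-13.4)])"
```

```text
t 0.1 tcp [181.9 597.3 221.7] f [0.7 0.4 0.4] w 87.0
12 rows
[1.0, -30.2, -25.4, -9.0, -0.0, 0.0, 0.126, 1.0, -33.2, -21.4, -9.0, -0.0, 0.0, 0.126, 1.0, -35.6, -17.1, -9.0, -0.0, 0.0, 0.126, 1.0, -37.5, -12.5, -9.0, -0.0, 0.0, 0.126, 1.0, -38.7, -7.7, -9.0, -0.0, 0.0, 0.126, 1.0, -39.4, -2.7, -9.0, -0.0, 0.0, 0.126, 1.0, -39.4, 2.3, -9.0, -0.0, 0.0, 0.125, 1.0, -38.8, 7.1, -9.0, -0.0, 0.0, 0.126]
[1.0, -37.6, 12.0, -9.0, -0.0, 0.0, 0.125, 1.0, -35.9, 16.6, -9.0, -0.0, 0.001, 0.126, 1.0, -33.5, 20.9, -9.0, -0.0, 0.0, 0.125, 1.0, -30.6, 25.0, -8.9, -0.001, 0.001, 0.126]
```

Call:
{"op": "send_rows", "data": {
  "plan": [1,-30,-25,-9,0,0,0.126,1,-33,-21,-9,0,0,0.126,1,-36,-17,-9,0,0,0.126,1,-37,-12,-9,0,0,0.126,1,-39,-8,-9,0,0,0.126,1,-39,-3,-9,0,0,0.126,1,-39,2,-9,0,0,0.126,1,-39,7,-9,0,0,0.126]
}}

```text
time: 0.9
position: [0.3502, 0.324, 0.291]
tool_rot: [0.619, 0.786, -0.005, -0.0]
ft_force: [2.0, 0.3, -0.5]
grip_width: 0.0868
```

Call:
{"op": "send_rows", "data": {
  "plan": [1,-38,12,-9,0,0,0.126,1,-36,17,-9,0,0,0.126,1,-33,21,-9,0,0,0.126,1,-30,25,-9,0,0,0.126,1,0,0,0,0,0,0]
}}

```text
time: 1.4
position: [0.4362, 0.1793, 0.3289]
tool_rot: [0.804, 0.595, -0.005, 0.002]
ft_force: [-0.3, -0.1, 0.6]
grip_width: 0.0869
```

```bash
python3 - <<'E'
from h import *
plan([(440,200,330,-13.4)])
im,d,m=cam('wrist');save('w1',im);np.savez('w1.npz',im=im,d=d,P=pts(d,m));print(m)
plan([(460,-140,300,-6.4)])
E
```

```text
t 1.4 tcp [436.2 179.3 328.9] f [-0.3 -0.1  0.6] w 86.9
1 rows
[1.0, 20.9, -2.4, -1.3, -0.003, 0.01, -0.062]
{'K': array([[321.26729677,   0.        , 259.14998859],
       [  0.        , 321.26729677, 192.32982945],
       [  0.        ,   0.        ,   1.        ]]), 'position': array([0.45693759, 0.24365671, 0.49005423]), 'attitude': array([ 0.98094395, -0.14637625, -0.02071428,  0.12607097])}
t 1.45 tcp [434.3 180.8 328.1] f [-0.3 -0.4  0.1] w 87.1
8 rows
[1.0, -37.4, 14.7, 3.8, -0.001, 0.001, -0.023, 1.0, -37.8, 13.8, 3.8, -0.001, 0.001, -0.023, 1.0, -38.1, 13.0, 3.8, -0.001, 0.001, -0.023, 1.0, -38.3, 12.1, 3.7, -0.001, 0.001, -0.023, 1.0, -38.6, 11.2, 3.7, -0.001, 0.001, -0.022, 1.0, -38.9, 10.3, 3.7, -0.001, 0.002, -0.023, 1.0, -39.1, 9.4, 3.6, -0.001, 0.001, -0.022, 1.0, -39.3, 8.5, 3.5, -0.0, 0.002, -0.023]
```

View pics/w1.png

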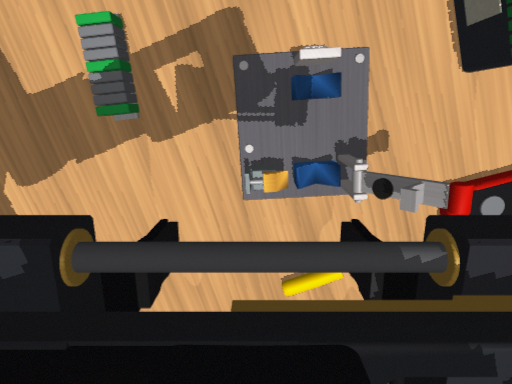

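The wrist view shows the whole fixture base, with corners about (234,56), (368,48), (372,192), (244,199). The V-blocks are at (317,85) and (318,174), the stop at (320,53), the catch at (265,182) and the hinge at (360,180).

```bash
python3 - <<'E'
from h import *
f=np.load('w1.npz');im,P=f['im'],f['P'];hsv=cv2.cvtColor(im,cv2.COLOR_RGB2HSV);H,S,V=[hsv[...,i].astype(int) for i in range(3)]
w=np.zeros(H.shape,bool);w[40:205,225:385]=1
z=P[...,2]
base=(w&(z>.007)&(z<.018)&(S<70)).astype(np.uint8);base=cv2.morphologyEx(base,cv2.MORPH_OPEN,np.ones((3,3)))
p=P[base>0];print(base.sum(),'z',np.median(p[:,2]),cv2.minAreaRect((p[:,:2]*1000).astype(np.float32)))
# robust edges: rotate & percentiles
for a in (75,75.5,76,76.5,77,77.5,78):
    t=np.radians(a);yv=np.array([np.cos(t),np.sin(t)]);xv=np.array([yv[1],-yv[0]])
    X=p[:,:2]@xv*1000;Y=p[:,:2]@yv*1000
    print(a,[np.round([A.min(),np.percentile(A,.5),np.percentile(A,99.5),A.max()],1) for A in (X,Y)])
a=76.5;t=np.radians(a);yv=np.array([np.cos(t),np.sin(t)]);xv=np.array([yv[1],-yv[0]])
for nm,mk in dict(blue=(H>100)&(H<125)&(S>110)&(z>.05),stop=(z>.07)&(z<.085)&(S<60)&(V>140)).items():
    nl,lab,st,ce=cv2.connectedComponentsWithStats((w&mk).astype(np.uint8))
    for i in range(1,nl):
        if st[i,4]>15:
            q=P[lab==i];print(nm,np.round(ce[i]),st[i,4],'X',np.round(np.percentile(q[:,:2]@xv*1000,[1,50,99]),1),'Y',np.round(np.percentile(q[:,:2]@yv*1000,[1,50,99]),1),'z',np.round(np.median(q[:,2])*1000,1))
E
```

```text
13949 z 0.011706920505134943 ((507.40386962890625, 199.47186279296875), (209.12051391601562, 188.61273193359375), 76.25048065185547)
75 [array([342.2, 344.5, 531.1, 533.7]), array([218. , 220.4, 427.1, 430.3])]
75.5 [array([345.8, 347.7, 534.1, 536.1]), array([214.8, 216.8, 423.3, 425.7])]
76 [array([349.4, 350.6, 537.1, 538.5]), array([211.6, 213.1, 419.5, 421.1])]
76.5 [array([352.2, 353.4, 540.1, 541.4]), array([207.7, 209.3, 415.7, 417.2])]
77 [array([354.2, 356.1, 543.1, 544.6]), array([203.3, 205.5, 412. , 414.1])]
77.5 [array([356.1, 358.6, 546.1, 547.8]), array([198.8, 201.7, 408.4, 410.9])]
78 [array([357.9, 360.8, 549.2, 551.3]), array([194.3, 197.8, 404.9, 407.7])]
blue [336.  85.] 190 X [471.5 486.7 491.5] Y [351.6 366.7 381. ] z 54.1
blue [298.  87.] 189 X [432.4 436.9 442.2] Y [352.1 367.2 381.7] z 54.6
blue [336. 175.] 158 X [481.4 486.6 491.6] Y [232.7 248.  262.3] z 54.3
blue [300. 177.] 149 X [432.1 436.4 441.6] Y [232.8 247.5 262.3] z 54.6
stop [320.  53.] 427 X [438.4 462.2 486.6] Y [397.4 403.  408.7] z 77.6
stop [247. 183.] 68 X [361.9 364.2 366.5] Y [234.1 247.4 260.6] z 71.8
```

Call:
{"op": "send_rows", "data": {
  "plan": [1,-37,15,4,0,0,-0.023,1,-38,14,4,0,0,-0.023,1,-38,13,4,0,0,-0.023,1,-38,12,4,0,0,-0.023,1,-39,11,4,0,0,-0.023,1,-39,10,4,0,0,-0.023,1,-39,9,4,0,0,-0.023,1,-39,9,4,0,0,-0.023]
}}

```text
time: 2.25
position: [0.4596, -0.1342, 0.2918]
tool_rot: [0.732, 0.682, -0.005, -0.007]
ft_force: [0.8, 1.1, -0.1]
grip_width: 0.0871
```

```bash
python3 - <<'E'
from h import *
plan([(460,-200,200,-6.4)])
im,d,m=cam('wrist');save('w2',im);np.savez('w2.npz',im=im,d=d,P=pts(d,m))
E
```

```text
t 2.25 tcp [ 459.6 -134.2  291.8] f [ 0.8  1.1 -0.1] w 87.1
3 rows
[1.0, -21.9, 2.2, 30.5, -0.006, -0.0, 0.014, 1.0, -21.9, 2.4, 30.6, -0.006, -0.001, 0.013, 1.0, -21.8, 2.5, 30.6, -0.006, -0.0, 0.014]
```

View pics/w2.png

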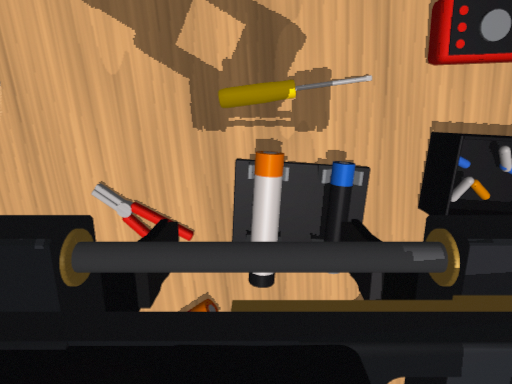

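Wrist view: the tube runs from its orange end at (269,160) to its black end at (261,280), with the spare at (340,205). Measuring it now.

```bash
python3 - <<'E'
from h import *
f=np.load('w2.npz');im,P=f['im'],f['P'];hsv=cv2.cvtColor(im,cv2.COLOR_RGB2HSV);H,S,V=[hsv[...,i].astype(int) for i in range(3)]
z=P[...,2];w=np.zeros(H.shape,bool);w[145:235,240:300]=1
m=w&(z>.055)&(z<.075)
p=P[m]*1000;q=p[p[:,2]>62]
vx,vy,x0,y0=cv2.fitLine(q[:,:2].astype(np.float32),cv2.DIST_HUBER,0,.01,.01).ravel()
if vy<0:vx,vy=-vx,-vy
u=np.array([vx,vy]);ang=np.degrees(np.arctan2(vy,vx))
s=(p[:,:2]-[x0,y0])@u;end=np.percentile(s,99.7);tr=(p[:,:2]-[x0,y0])@np.array([vy,-vx])
o=w&(z>.055)&(H>4)&(H<17)&(S>150);so=(P[o][:,:2]*1000-[x0,y0])@u
print('ang',ang,'ztop',np.percentile(p[:,2],98),'tr',np.percentile(tr,[1,99]),'end',end,'orange',np.percentile(so,[1,99]))
mid=np.array([x0,y0])+u*(end-90);print('mid',mid,'grasp(+12)',mid+12*u,'cap',mid+90*u)
g=mid+12*u
plan([(*g,150,ang-90),(*g,28,ang-90)],smax=35)
E
```

```text
ang 82.53791 ztop 66.14127901811118 tr [-15.67803478  15.79300108] end 50.21887347320548 orange [23.04785713 50.31144594]
mid [ 458.39151586 -207.60130997] grasp(+12) [ 459.94995619 -195.70293732] cap [ 470.0798179  -118.36351701]
t 2.3 tcp [ 461.2 -140.5  291.3] f [ 1.7 -4.1  1.1] w 87.0
9 rows
[1.0, -10.9, 1.0, 28.3, -0.003, 0.001, 0.011, 1.0, -10.9, 1.0, 28.3, -0.003, 0.001, 0.011, 1.0, -10.9, 1.1, 28.3, -0.003, 0.001, 0.012, 1.0, -11.0, 1.1, 28.2, -0.003, 0.001, 0.011, 1.0, -11.0, 1.2, 28.3, -0.004, 0.001, 0.012, 1.0, 0.0, 0.0, 30.5, 0.0, -0.0, -0.0, 1.0, 0.0, 0.0, 30.5, 0.0, -0.0, -0.0, 1.0, 0.0, 0.0, 30.5, 0.0, -0.0, -0.0]
[1.0, 0.0, 0.0, 30.5, 0.0, -0.0, -0.0]
```

Call:
{"op": "send_rows", "data": {
  "plan": [1,-11,1,28,-0.003,0.001,0.011,1,-11,1,28,-0.003,0.001,0.011,1,-11,1,28,-0.003,0.001,0.011,1,-11,1,28,-0.003,0.001,0.011,1,-11,1,28,-0.003,0.001,0.011,1,0,0,30,0,0,0,1,0,0,15,0,0,0,1,0,0,0,0,0,0]
}}

```text
time: 3.1
position: [0.4607, -0.1876, 0.0974]
tool_rot: [0.748, 0.664, 0.002, -0.004]
ft_force: [-0.5, 0.8, 0.2]
grip_width: 0.0869
```

```bash
python3 -c "
from h import *
plan([(460,-195.7,28,-7.46)],smax=20)"
```

```text
t 3.1 tcp [ 460.7 -187.6   97.4] f [-0.5  0.8  0.2] w 86.9
4 rows
[1.0, -2.2, 0.1, 17.3, -0.001, -0.002, 0.003, 1.0, -2.1, 0.1, 17.3, -0.001, -0.002, 0.003, 1.0, -2.1, 0.1, 17.4, -0.001, -0.002, 0.003, 1.0, -2.0, 0.1, 17.3, -0.001, -0.002, 0.003]
```

Call:
{"op": "send_rows", "data": {
  "plan": [1,-2.5,0,17,-0.001,-0.002,0.003,1,-2.5,0,17,-0.001,-0.002,0.003,1,-2,0,17,-0.001,-0.002,0.003,1,-2,0,16,-0.001,-0.002,0.003,1,0,0,0,0,0,0,1,0,0,0,0,0,0]
}}

```text
time: 3.7
position: [0.4628, -0.1905, 0.0318]
tool_rot: [0.748, 0.664, 0.001, 0.001]
ft_force: [-0.9, 0.4, 0.0]
grip_width: 0.0873
```

```bash
python3 -c "
from h import *
plan([(460,-195.7,28,-7.46)],smax=20)"
```

```text
t 3.7 tcp [ 462.8 -190.5   31.8] f [-0.9  0.4  0. ] w 87.3
1 rows
[1.0, -5.5, -2.1, 3.8, 0.003, 0.0, 0.011]
```

Call:
{"op": "send_rows", "data": {
  "plan": [1,-5,-2,4,0.003,0,0.011,-1,0,-1,0,0,0,0,-1,0,0,0,0,0,0,-1,0,0,0,0,0,0,-1,0,0,0,0,0,0,-1,0,0,0,0,0,0,-1,0,0,0,0,0,0,-1,0,0,0,0,0,0],
  "force": 25
}}

```text
time: 4.5
position: [0.4609, -0.1959, 0.0312]
tool_rot: [0.752, 0.66, 0.001, 0.003]
ft_force: [0.3, -0.1, 0.0]
grip_width: 0.0384
```

Call:
{"op": "send_rows", "data": {
  "plan": [-1,0,0,0,0,0,0,-1,0,0,0,0,0,0,-1,0,0,0,0,0,0],
  "force": 30
}}

```text
time: 4.8
position: [0.4595, -0.1955, 0.031]
tool_rot: [0.751, 0.66, -0.0, 0.002]
ft_force: [-0.8, -0.5, 0.5]
grip_width: 0.0354
```

```bash
python3 - <<'E'
from h import *
o=robot.get_obs();p=np.array(o['position'])*1000
plan([(p[0],p[1],150,-7.9)],claw=-1,smax=25)
E
```

```text
t 4.8 tcp [ 459.5 -195.5   31. ] f [-0.8 -0.5  0.5] w 35.4
5 rows
[-1.0, -0.1, 0.1, -23.8, 0.0, 0.001, 0.002, -1.0, -0.0, 0.0, -23.8, 0.001, 0.0, 0.002, -1.0, -0.0, 0.0, -23.8, 0.0, 0.001, 0.002, -1.0, -0.0, 0.1, -23.8, 0.001, 0.0, 0.002, -1.0, -0.1, -0.0, -23.8, 0.0, 0.001, 0.001]
```

Call:
{"op": "send_rows", "data": {
  "plan": [-1,0,0,-15,0,0,0,-1,0,0,-25,0,0,0,-1,0,0,-30,0,0,0,-1,0,0,-35,0,0,0,-1,0,0,-35,0,0,0,-1,0,0,-30,0,0,0]
}}

```text
time: 5.4
position: [0.4561, -0.1913, 0.1985]
tool_rot: [0.753, 0.659, -0.0, -0.008]
ft_force: [-0.2, -0.3, -4.1]
grip_width: 0.0357
```

```bash
python3 - <<'E'
from h import *
plan([(522.7,198.9,200,-13.5)],claw=-1,smax=35)
E
```

```text
t 5.4 tcp [ 456.1 -191.3  198.5] f [-0.2 -0.3 -4.1] w 35.7
12 rows
[-1.0, 33.0, 1.2, 0.2, -0.001, -0.001, 0.009, -1.0, 33.0, 0.9, 0.1, -0.001, -0.001, 0.009, -1.0, 33.0, 0.6, 0.1, -0.001, -0.001, 0.008, -1.0, 33.0, 0.3, 0.1, -0.001, -0.001, 0.009, -1.0, 33.0, 0.0, 0.0, -0.001, -0.001, 0.008, -1.0, 33.0, -0.2, 0.0, -0.001, -0.001, 0.009, -1.0, 33.0, -0.5, -0.0, -0.001, -0.0, 0.008, -1.0, 33.0, -0.8, -0.0, -0.001, -0.001, 0.009]
[-1.0, 32.9, -1.1, -0.1, -0.001, -0.0, 0.008, -1.0, 32.9, -1.4, -0.0, -0.001, -0.001, 0.009, -1.0, 32.9, -1.6, -0.1, -0.001, -0.0, 0.008, -1.0, 33.0, -1.9, -0.1, -0.002, -0.001, 0.009]
```

Call:
{"op": "send_rows", "data": {
  "plan": [-1,20,1,-2,0,0,0.009,-1,33,1,-2,0,0,0.009,-1,35,1,0,0,0,0.009,-1,35,0,0,0,0,0.009,-1,35,0,0,0,0,0.009,-1,35,0,0,0,0,0.009,-1,35,-1,0,0,0,0.009,-1,35,-1,0,0,0,0.009]
}}

```text
time: 6.2
position: [0.5052, 0.0729, 0.2048]
tool_rot: [0.781, 0.624, 0.002, -0.004]
ft_force: [0.3, -0.1, -3.8]
grip_width: 0.035
```

```bash
python3 - <<'E'
from h import *
plan([(522.7,198.9,200,-13.5)],claw=-1,smax=30)
E
```

```text
t 6.2 tcp [505.2  72.9 204.8] f [ 0.3 -0.1 -3.8] w 35.0
5 rows
[-1.0, 25.3, -2.1, 1.2, -0.001, -0.002, 0.003, -1.0, 25.3, -2.2, 1.1, -0.001, -0.001, 0.003, -1.0, 25.4, -2.3, 1.1, -0.001, -0.002, 0.003, -1.0, 25.3, -2.4, 1.1, -0.001, -0.001, 0.002, -1.0, 25.3, -2.4, 1.0, -0.001, -0.002, 0.003]
```

Call:
{"op": "send_rows", "data": {
  "plan": [-1,27,-2,1,0,-0.001,0.003,-1,27,-2,1,0,-0.001,0.003,-1,26,-2,1,0,-0.001,0.003,-1,22,-2,1,0,-0.001,0.003,-1,12,-2,1,0,-0.001,0.003,-1,0,0,20,0,0,0,-1,0,0,20,0,0,0,-1,0,0,0,0,0,0]
}}

```text
time: 7.0
position: [0.5164, 0.1988, 0.1533]
tool_rot: [0.784, 0.62, -0.003, -0.007]
ft_force: [-2.6, -0.3, -3.8]
grip_width: 0.0354
```

```bash
python3 - <<'E'
from h import *
plan([(522.7,198.9,100,-13.5)],claw=-1,smax=20)
im,d,m=cam('side');P=pts(d,m)*1000;save('s2',im[130:360,130:360].repeat(2,0).repeat(2,1))
im,d,m=cam('wrist');P=pts(d,m)*1000;save('w3',im)
# orange in hand
hsv=cv2.cvtColor(im,cv2.COLOR_RGB2HSV);H,S=hsv[...,0],hsv[...,1]
o=(H>4)&(H<17)&(S>200)&(P[...,2]>90)&(P[...,2]<220)
q=P[o];t=np.radians(76.5);yv=np.array([np.cos(t),np.sin(t)]);xv=np.array([yv[1],-yv[0]])
d=q[:,:2]-[520.8,191.1];print(o.sum(),'fx',np.percentile(d@xv,[2,50,98]),'fy',np.percentile(d@yv,[2,50,98]),'z',np.percentile(q[:,2],[2,50,98]))
E
```

```text
t 7.0 tcp [516.4 198.8 153.3] f [-2.6 -0.3 -3.8] w 35.4
3 rows
[-1.0, 0.4, 2.3, 17.7, -0.005, -0.002, 0.001, -1.0, 0.5, 2.2, 17.8, -0.005, -0.001, 0.001, -1.0, 0.5, 2.1, 17.8, -0.005, -0.002, 0.001]
5873 fx [-21.00277649  -4.52902548  11.8623873 ] fy [57.077623   70.81691103 83.43598098] z [178.22613714 187.80652263 190.4575717 ]
```

View pics/w3.png

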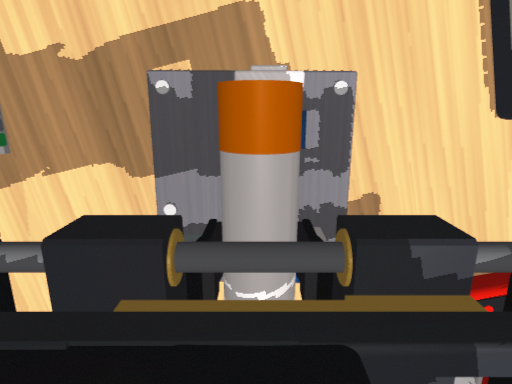

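The wrist view shows the tube held over the fixture, with its orange end at (260,115) pointing at the stop at (268,72). It is about 4 mm off in x, so I correct that while descending.

Call:
{"op": "send_rows", "data": {
  "plan": [-1,0,2,18,-0.005,-0.002,0,-1,0,2,18,-0.005,-0.002,0,-1,1,2,14,-0.005,-0.002,0,-1,0,0,0,0,0,0,-1,0,0,0,0,0,0]
}}

```text
time: 7.6
position: [0.5299, 0.1978, 0.1102]
tool_rot: [0.786, 0.619, 0.007, 0.005]
ft_force: [0.4, -0.4, -3.7]
grip_width: 0.0352
```

```bash
cat >> h.py <<'E'
t=np.radians(76.5);yv=np.array([np.cos(t),np.sin(t)]);xv=np.array([yv[1],-yv[0]]);seat=np.array([520.8,191.1])
def held(name=None):
    o=robot.get_obs();p=np.array(o['position'])*1000
    im,d,m=cam('wrist');P=pts(d,m)*1000
    if name: save(name,im)
    hsv=cv2.cvtColor(im,cv2.COLOR_RGB2HSV);H,S,V=[hsv[...,i].astype(int) for i in range(3)]
    orr=(H>4)&(H<17)&(S>200)&(P[...,2]>45);orr[:60]=0
    al=(S<60)&(V>110)&(P[...,2]>45);al[:140]=0;al[230:]=0;al[:,:215]=0;al[:,305:]=0
    f=lambda q:np.c_[(q[:,:2]-seat)@xv,(q[:,:2]-seat)@yv,q[:,2]]
    q=f(P[orr]);print('orange',len(q),'fx',np.percentile(q[:,0],[2,98]),'mid',np.percentile(q[:,0],[2,98]).mean(),'fy',np.percentile(q[:,1],[1,99.5]),'ztop',np.percentile(q[:,2],98))
    w=f(P[al]);
    if len(w)>50:print('alu',len(w),'mid',np.percentile(w[:,0],[2,98]).mean(),'fy',np.percentile(w[:,1],[2,98]),'ztop',np.percentile(w[:,2],98))
    print('tcp f',np.round([(p[:2]-seat)@xv,(p[:2]-seat)@yv,p[2]],1))
    Q=R.from_quat(o['tool_rot']).as_matrix();print('tool y in fixture',np.round([Q[:2,1]@xv,Q[:2,1]@yv,Q[2,1]],4),'tool x z',round(Q[2,0],4),'f',np.round(o['ft_force'],1),'t',o['time'])
E
python3 -c "
from h import *
held()
plan([(522.7,198.9,60,-13.5)],claw=-1,smax=20)"
```

```text
orange 5895 fx [-8.90652785 23.92056401] mid 7.50701807991534 fy [58.69700714 85.69028987] ztop 146.2409366794563
alu 5858 mid 7.529077851444322 fy [25.63962894 57.32909218] ztop 145.41782016097673
tcp f [  7.2   8.6 110.2]
tool y in fixture [ 0.9999 -0.0011  0.0159] tool x z 0.0052 f [ 0.4 -0.4 -3.7] t 7.6
t 7.65 tcp [529.9 197.8 110.3] f [ 0.2  0.1 -4.1] w 35.4
3 rows
[-1.0, -0.3, -2.7, 16.7, 0.005, -0.002, -0.0, -1.0, -0.2, -2.6, 16.7, 0.006, -0.002, -0.001, -1.0, -0.3, -2.5, 16.8, 0.005, -0.001, -0.0]
```

Call:
{"op": "send_rows", "data": {
  "plan": [-1,0,-3,10,0.006,-0.002,0,-1,0,-3,12,0.005,-0.002,0,-1,0,-1,6,0.002,0,0,-1,0,0,0,0,0,0,-1,0,0,0,0,0,0]
}}

```text
time: 8.15
position: [0.5241, 0.1996, 0.0821]
tool_rot: [0.786, 0.619, 0.003, 0.001]
ft_force: [0.0, -0.7, -3.7]
grip_width: 0.0353
```

```bash
python3 -c "
from h import *
held()
plan([(523,200.3,40,-13.5)],claw=-1,smax=20)"
```

```text
orange 5892 fx [-14.59949545  18.18248024] mid 1.791492394442039 fy [59.2815025  86.27861446] ztop 117.87146715283272
alu 5875 mid 1.762221846276577 fy [26.07327373 57.96074148] ztop 117.26762493680873
tcp f [ 1.2  9.1 82.1]
tool y in fixture [ 1.     -0.0014  0.0053] tool x z 0.0024 f [ 0.  -0.7 -3.7] t 8.15
t 8.2 tcp [524.1 199.6  82.1] f [-0.2 -0.5 -3.3] w 35.3
3 rows
[-1.0, 0.1, -0.5, 14.0, 0.002, -0.001, -0.0, -1.0, 0.1, -0.4, 14.1, 0.002, -0.001, -0.001, -1.0, 0.1, -0.5, 14.0, 0.001, -0.0, -0.0]
```

Call:
{"op": "send_rows", "data": {
  "plan": [-1,0,-1.5,10,0.002,-0.001,0,-1,0,0,12,0.002,0,0,-1,0,0,10,0,0,0,-1,0,0,4,0,0,0,-1,0,0,0,0,0,0,-1,0,0,0,0,0,0]
}}

```text
time: 8.8
position: [0.523, 0.2001, 0.0425]
tool_rot: [0.786, 0.619, 0.001, -0.0]
ft_force: [0.3, -0.8, -4.1]
grip_width: 0.0347
```

```bash
python3 -c "
from h import *
held()"
```

```text
orange 5907 fx [-15.72329915  17.08013991] mid 0.6784203808839129 fy [59.48320559 86.58676915] ztop 78.30632555224844
alu 5887 mid 0.6315613273645466 fy [26.29580083 58.17543051] ztop 77.60131753801424
tcp f [ 0.   9.3 42.5]
tool y in fixture [ 1.0e+00 -1.4e-03  9.0e-04] tool x z 0.0013 f [ 0.3 -0.8 -4.1] t 8.8
```

Call:
{"op": "send_rows", "data": {
  "plan": [-1,0,0,2,0,0,0,-1,0,0,1.5,0,0,0,-1,0,0,1,0,0,0,-1,0,0,0,0,0,0]
}}

```text
time: 9.25
position: [0.5236, 0.2003, 0.0398]
tool_rot: [0.786, 0.619, 0.002, 0.0]
ft_force: [-0.2, 0.1, -3.7]
grip_width: 0.0352
```

Call:
{"op": "send_rows", "data": {
  "plan": [-1,0,0,1.5,0,0,0,-1,0,0,1,0,0,0,-1,0,0,1,0,0,0,-1,0,0,0,0,0,0]
}}

```text
time: 9.65
position: [0.5235, 0.2004, 0.0396]
tool_rot: [0.786, 0.619, 0.002, 0.001]
ft_force: [0.3, -0.9, -2.7]
grip_width: 0.0353
```

Call:
{"op": "send_rows", "data": {
  "plan": [-1,0,0,2,0,0,0,-1,0,0,2,0,0,0,-1,0,0,2,0,0,0]
}}

```text
time: 9.95
position: [0.5234, 0.2004, 0.0391]
tool_rot: [0.785, 0.619, 0.003, 0.001]
ft_force: [-4.6, -1.4, 14.7]
grip_width: 0.0352
```

```bash
python3 -c "
from h import *
held()"
```

```text
orange 5867 fx [-15.49337224  17.23688317] mid 0.8717554614802534 fy [60.0529094  87.17004394] ztop 74.52102107349695
alu 5927 mid 0.8304754144358588 fy [26.70323948 58.78993738] ztop 74.01703573689237
tcp f [ 0.4  9.7 39.1]
tool y in fixture [ 1.0e+00 -4.0e-04  5.8e-03] tool x z 0.0027 f [-4.6 -1.4 14.7] t 9.95
```

Call:
{"op": "send_rows", "data": {
  "plan": [-1,0,0,-0.5,0,0,0,-1,2,0,0,0,0,0,-1,2,0,0,0,0,0,-1,2,0,0,0,0,0],
  "force": 10
}}

```text
time: 10.4
position: [0.5242, 0.2026, 0.0397]
tool_rot: [0.784, 0.62, -0.0, 0.003]
ft_force: [-2.3, -10.0, 5.6]
grip_width: 0.0356
```

```bash
python3 -c "
from h import *
held()"
```

```text
orange 5946 fx [-14.93611509  17.73134223] mid 1.397613571625575 fy [62.01760232 89.1773074 ] ztop 75.7143501105557
alu 5819 mid 1.2752484298952425 fy [29.25641303 60.68083411] ztop 75.02888983237708
tcp f [ 0.6 12.  39.7]
tool y in fixture [1.     0.0031 0.005 ] tool x z -0.0046 f [ -2.3 -10.    5.6] t 10.4
```

Call:
{"op": "send_rows", "data": {
  "plan": [-1,-1,0,0.5,0,0,0,-1,0,0,0.5,0,0,0,-0.1,0,0,0,0,0,0,0.1,0,0,0,0,0,0,0.4,0,0,0,0,0,0,0.4,0,0,0,0,0,0,0.4,0,0,0,0,0,0]
}}

```text
time: 11.15
position: [0.5264, 0.203, 0.0388]
tool_rot: [0.784, 0.62, 0.002, 0.004]
ft_force: [-0.3, -1.1, -0.2]
grip_width: 0.0586
```

```bash
python3 -c "
from h import *
held('w4')"
```

```text
orange 5829 fx [-15.70494162  17.01559411] mid 0.6553262487183797 fy [61.77137475 88.74944202] ztop 74.21197909392582
alu 5616 mid 0.6937149400770544 fy [29.94265706 60.42350211] ztop 73.86218826871612
tcp f [ 2.7 12.9 38.8]
tool y in fixture [1.     0.0029 0.0084] tool x z -0.0019 f [-0.3 -1.1 -0.2] t 11.15
```

View pics/w4.png

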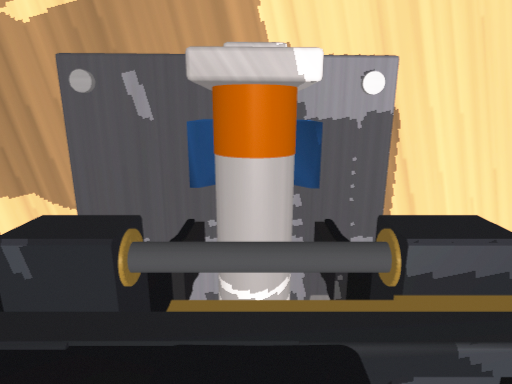

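The orange end is against the stop plate (bottom edge about (255,85)), the tube is centred over the V-block (blue at 200/305,150), and the jaws are clear of it. Tube top reads 73.9 mm against 73.5 expected, so it is seated. Now I retreat and go behind the grip.

Call:
{"op": "send_rows", "data": {
  "plan": [0.4,0,-2,-10,-0.008,0,0,0.4,0,0,-30,0,0,0,0.4,0,0,-40,0,0,0,0.2,0,0,-45,0,0,0,-0.5,0,0,-45,0,0,0,-1,0,0,-35,0,0,0,-1,0,0,0,0,0,0]
}}

```text
time: 11.9
position: [0.5191, 0.2048, 0.2536]
tool_rot: [0.784, 0.62, 0.004, 0.007]
ft_force: [1.2, 0.3, 0.1]
grip_width: 0.0364
```

```bash
cat >> h.py <<'E'
def planf(w,**k):
    plan([(*(seat+a*xv+b*yv),z,-13.5) for a,b,z in w],claw=-1,**k)
    p=np.array(robot.get_obs()['position'])*1000;print('tcp f',np.round([(p[:2]-seat)@xv,(p[:2]-seat)@yv,p[2]],1))
E
python3 - <<'E'
from h import *
planf([(160,-60,245),(160,-60,178)],smax=35)
for n in ('side','scene'):
    im,d,m=cam(n);P=pts(d,m)*1000;hsv=cv2.cvtColor(im,cv2.COLOR_RGB2HSV);H,S=hsv[...,0],hsv[...,1]
    r=((H<5)|(H>175))&(S>150)&(P[...,2]>160)&(P[...,2]<215)&(np.hypot(P[...,0]-625,P[...,1]-110)<60)
    q=P[r];d=q[:,:2]-seat;print(n,r.sum(),np.percentile(d@xv,[3,50,97]),np.percentile(d@yv,[3,50,97]),np.percentile(q[:,2],[3,97]))
    o=(H>4)&(H<17)&(S>150)&(P[...,2]>45)&(P[...,2]<85)&(np.hypot(P[...,0]-538,P[...,1]-265)<50);q=P[o];d=q[:,:2]-seat;print('orange',o.sum(),np.percentile(d@xv,[3,50,97]),np.percentile(d@yv,[3,50,97]),np.percentile(q[:,2],[3,97]))
E
```

```text
t 11.9 tcp [519.1 204.8 253.6] f [1.2 0.3 0.1] w 36.4
8 rows
[-1.0, -12.2, 27.4, 1.9, 0.003, 0.0, 0.0, -1.0, -12.2, 27.4, 1.8, 0.003, 0.001, 0.001, -1.0, -12.2, 27.4, 1.8, 0.003, 0.0, 0.0, -1.0, -12.2, 27.5, 1.7, 0.002, 0.001, 0.001, -1.0, -12.2, 27.4, 1.6, 0.003, 0.0, 0.0, -1.0, -12.2, 27.5, 1.5, 0.002, 0.001, 0.001, -1.0, 0.0, -0.0, 33.5, 0.0, -0.0, -0.0, -1.0, 0.0, -0.0, 33.5, 0.0, -0.0, -0.0]
tcp f [ -4.8  12.9 253.6]
side 31 [107.26108744 115.06411666 123.86691516] [-49.2391033  -45.23637579 -43.122647  ] [181.40243552 196.03595175]
orange 131 [-16.90120212  -3.88932966  13.57260418] [66.23667387 76.61393894 88.1722262 ] [59.91906739 76.99881995]
scene 73 [114.54682149 120.88782302 125.89294535] [-71.27435847 -58.03730147 -46.37385845] [187.88578828 196.12211949]
orange 128 [-4.21501886 11.91024731 19.81313425] [64.77435875 76.03281358 86.23646722] [54.93980134 74.23331321]
```

Call:
{"op": "send_rows", "data": {
  "plan": [-1,-12,20,0,0.003,0,0,-1,-13,28,0,0.003,0,0,-1,-13,30,0,0.003,0,0,-1,-13,30,0,0.003,0,0,-1,-13,30,0,0.003,0,0,-1,-13,30,0,0.003,0,0,-1,-8,15,0,0,0,0,-1,0,0,0,0,0,0]
}}

```text
time: 12.8
position: [0.6669, 0.0748, 0.2287]
tool_rot: [0.784, 0.621, -0.021, -0.013]
ft_force: [-0.1, -0.2, 0.0]
grip_width: 0.0009
```

```bash
python3 - <<'E'
from h import *
planf([(160,-60,178)],smax=25)
E
```

```text
t 12.8 tcp [666.9  74.8 228.7] f [-0.1 -0.2  0. ] w 0.9
3 rows
[-1.0, 6.6, -2.3, 16.9, -0.015, 0.005, 0.002, -1.0, 6.5, -2.5, 16.9, -0.016, 0.006, 0.001, -1.0, 6.5, -2.8, 17.0, -0.015, 0.005, 0.002]
tcp f [169.2 -79.  228.7]
```

Call:
{"op": "send_rows", "data": {
  "plan": [-1,7,-2,17,-0.015,0.005,0.002,-1,7,-2,17,-0.015,0.005,0.002,-1,6,-2,16,-0.015,0.005,0.002,-1,0,0,0,0,0,0,-1,0,0,0,0,0,0]
}}

```text
time: 13.3
position: [0.6549, 0.0982, 0.1692]
tool_rot: [0.786, 0.618, -0.007, -0.006]
ft_force: [0.2, 0.3, -0.2]
grip_width: 0.0004
```

```bash
python3 - <<'E'
from h import *
planf([(141,-60,178)],smax=25)
E
```

```text
t 13.3 tcp [654.9  98.2 169.2] f [ 0.2  0.3 -0.2] w 0.4
1 rows
[-1.0, -1.1, -11.3, -8.6, -0.019, 0.004, -0.002]
tcp f [152.1 -59.  169.2]
```

Call:
{"op": "send_rows", "data": {
  "plan": [-1,-1,-11,-9,-0.01,0.003,0,-1,0,-16,-9,-0.008,0,0,-1,0,-18,-8,0,0,0,-1,0,-18,-6,0,0,0,-1,0,-18,-4,0,0,0]
}}

```text
time: 13.8
position: [0.5807, 0.1152, 0.2101]
tool_rot: [0.786, 0.618, 0.005, 0.006]
ft_force: [1.5, 0.1, -0.6]
grip_width: 0.0004
```

```bash
python3 - <<'E'
from h import *
planf([(50,-60,198),(16,-60,191)],smax=18)
im,d,m=cam('scene');save('c5',cv2.resize(im[150:290,260:420],None,fx=4,fy=4))
E
```

```text
t 13.8 tcp [580.7 115.2 210.1] f [ 1.5  0.1 -0.6] w 0.4
4 rows
[-1.0, -0.1, -13.1, 5.8, 0.008, -0.0, -0.001, -1.0, -0.1, -13.0, 6.0, 0.007, -0.0, -0.001, -1.0, -0.0, -17.0, 3.5, 0.0, -0.0, -0.0, -1.0, -0.0, -17.0, 3.5, 0.0, -0.0, -0.0]
tcp f [ 76.  -59.8 210.1]
```

View pics/c5.png

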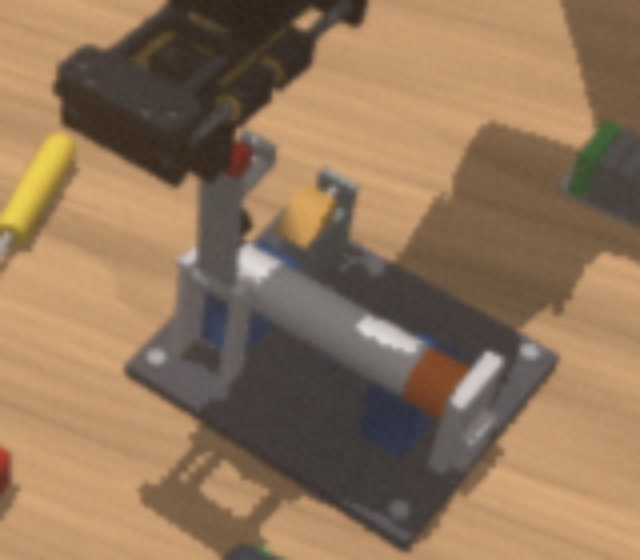

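The crop shows the strap nearly vertical at (220,220) with its red grip at (240,158) in front of the shut fingers, and the tube seated. I continue over the top.

Call:
{"op": "send_rows", "data": {
  "plan": [-1,0,-8,7,0.008,0,0,-1,0,-15,6,0.005,0,0,-1,0,-17,3,0,0,0,-1,0,-17,2,0,0,0]
}}

```text
time: 14.25
position: [0.527, 0.129, 0.1941]
tool_rot: [0.786, 0.618, 0.004, 0.004]
ft_force: [1.7, -0.9, -0.2]
grip_width: 0.0007
```

```bash
python3 - <<'E'
from h import *
planf([(-20,-60,190),(-38,-60,188)],smax=18)
E
```

```text
t 14.25 tcp [527.  129.  194.1] f [ 1.7 -0.9 -0.2] w 0.7
5 rows
[-1.0, -0.4, -13.5, 1.2, 0.004, -0.001, -0.001, -1.0, -0.4, -13.5, 1.3, 0.004, -0.001, -0.001, -1.0, -0.3, -13.6, 1.3, 0.003, -0.001, -0.0, -1.0, -0.0, -9.0, 1.0, 0.0, 0.0, -0.0, -1.0, -0.0, -9.0, 1.0, 0.0, 0.0, -0.0]
tcp f [ 20.5 -58.9 194.1]
```

Call:
{"op": "send_rows", "data": {
  "plan": [-1,0,-14,1,0.004,0,0,-1,0,-14,1,0.004,0,0,-1,0,-14,1,0,0,0,-1,0,-14,1,0,0,0,-1,0,-8,0,0,0,0]
}}

```text
time: 14.75
position: [0.4617, 0.1446, 0.1883]
tool_rot: [0.786, 0.618, 0.001, -0.0]
ft_force: [-0.0, -0.0, 0.7]
grip_width: 0.0002
```

```bash
python3 - <<'E'
from h import *
planf([(-45,-60,165)],smax=12)
im,d,m=cam('scene');save('c6',cv2.resize(im[150:290,260:420],None,fx=4,fy=4))
E
```

```text
t 14.75 tcp [461.7 144.6 188.3] f [-0.  -0.   0.7] w 0.2
2 rows
[-1.0, -0.5, 0.8, 11.7, 0.0, -0.001, -0.001, -1.0, -0.6, 0.8, 11.6, 0.001, -0.001, -0.002]
tcp f [-46.7 -59.  188.3]
```

View pics/c6.png

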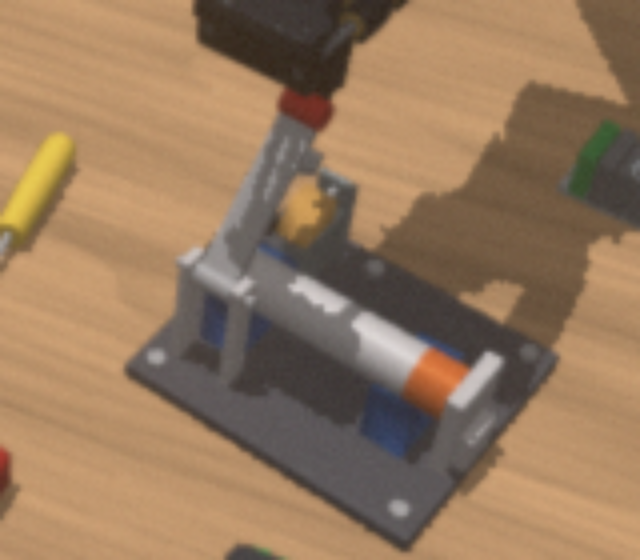

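The crop shows the fingertips resting on the red grip at (305,108), with the strap about 0.85 rad open. Now I press down along the arc.

Call:
{"op": "send_rows", "data": {
  "plan": [-1,0,-4,12,0,0,0,-1,0,-5,13,0,0,0,-1,0,-5,14,0,0,0,-1,0,-4,14,0,0,0,-1,0,-3,13,0,0,0,-1,0,-2,12,0,0,0]
}}

```text
time: 15.4
position: [0.4408, 0.1511, 0.1099]
tool_rot: [0.786, 0.618, 0.003, 0.001]
ft_force: [-0.1, 0.4, 0.9]
grip_width: 0.0004
```

```bash
python3 - <<'E'
from h import *
planf([(-79,-60,99)],smax=12)
E
```

```text
t 15.4 tcp [440.8 151.1 109.9] f [-0.1  0.4  0.9] w 0.4
2 rows
[-1.0, -1.3, -5.3, 5.4, 0.002, -0.002, -0.001, -1.0, -1.2, -5.3, 5.4, 0.003, -0.002, -0.002]
tcp f [-68.5 -57.6 109.9]
```

Call:
{"op": "send_rows", "data": {
  "plan": [-1,-1,-4,5,0,0,0,-1,-1,-3,4,0,0,0,-1,0,0,3,0,0,0,-1,0,0,3,0,0,0]
}}

```text
time: 15.8
position: [0.4333, 0.1508, 0.0934]
tool_rot: [0.786, 0.618, 0.003, 0.0]
ft_force: [-0.0, 0.8, 0.3]
grip_width: 0.0005
```

```bash
python3 - <<'E'
from h import *
planf([(-79,-60,99)],smax=12)
im,d,m=cam('scene');save('c7',cv2.resize(im[150:290,260:420],None,fx=4,fy=4))
E
```

```text
t 15.8 tcp [433.3 150.8  93.4] f [-0.   0.8  0.3] w 0.5
1 rows
[-1.0, -0.4, -3.3, -5.6, 0.003, -0.004, -0.003]
tcp f [-75.7 -59.6  93.4]
```

View pics/c7.png

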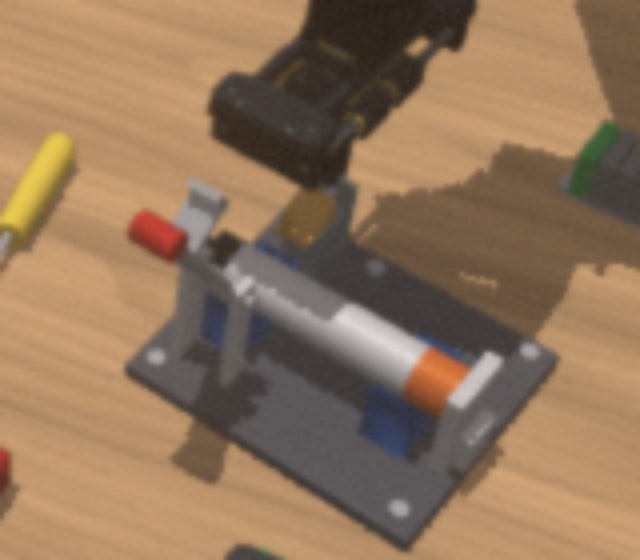

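The strap slipped off and flew open; its grip is back at (158,235) and the tube is still seated. The fingers were too far towards -x of the grip. I retry with the fingers slightly on its +x side.

Call:
{"op": "send_rows", "data": {
  "plan": [-1,0,0,-30,0,0,0,-1,0,0,-45,0,0,0,-1,0,0,-45,0,0,0,-1,0,0,-40,0,0,0,-1,0,15,-10,0,0,0,-1,0,35,0,0,0,0,-1,0,40,0,0,0,0,-1,0,40,0,0,0,0]
}}

```text
time: 16.65
position: [0.5585, 0.1203, 0.2744]
tool_rot: [0.785, 0.619, 0.003, 0.0]
ft_force: [0.5, 0.2, -0.1]
grip_width: 0.0003
```

```bash
python3 - <<'E'
from h import *
planf([(155,-60,250)],smax=35)
E
```

```text
t 16.65 tcp [558.5 120.3 274.4] f [ 0.5  0.2 -0.1] w 0.3
3 rows
[-1.0, -0.0, 33.9, 8.3, 0.002, -0.002, 0.0, -1.0, -0.0, 33.9, 8.2, 0.001, -0.002, 0.0, -1.0, -0.0, 33.9, 8.2, 0.002, -0.001, 0.0]
tcp f [ 53.2 -60.1 274.4]
```

Call:
{"op": "send_rows", "data": {
  "plan": [-1,0,34,5,0,0,0,-1,0,34,5,0,0,0,-1,0,28,5,0,0,0,-1,0,5,0,0,0,0,-1,0,0,15,0,0,0,-1,0,0,30,0,0,0,-1,0,0,20,0,0,0,-1,0,0,0,0,0,0]
}}

```text
time: 17.45
position: [0.6654, 0.0942, 0.1963]
tool_rot: [0.786, 0.618, 0.007, 0.003]
ft_force: [-0.7, -0.8, -0.1]
grip_width: 0.0006
```

```bash
python3 - <<'E'
from h import *
planf([(150,-60,176)],smax=20)
E
```

```text
t 17.45 tcp [665.4  94.2 196.3] f [-0.7 -0.8 -0.1] w 0.6
2 rows
[-1.0, 0.1, -6.7, 10.1, 0.006, -0.004, -0.001, -1.0, 0.2, -6.7, 10.1, 0.007, -0.003, -0.002]
tcp f [163.2 -60.5 196.3]
```

Call:
{"op": "send_rows", "data": {
  "plan": [-1,0,-7,10,0.006,-0.003,0,-1,0,-7,8,0.006,-0.003,0,-1,0,-12,-3,0,0,0,-1,0,-16,-6,0,0,0,-1,0,-18,-5,0,0,0,-1,0,-18,-3,0,0,0,-1,0,-18,0,0,0,0]
}}

```text
time: 18.15
position: [0.5752, 0.1177, 0.2038]
tool_rot: [0.786, 0.618, 0.01, 0.009]
ft_force: [1.9, -0.0, 1.2]
grip_width: 0.0007
```

```bash
python3 - <<'E'
from h import *
planf([(50,-60,198),(16,-60,191)],smax=18)
E
```

```text
t 18.15 tcp [575.2 117.7 203.8] f [ 1.9 -0.   1.2] w 0.7
4 rows
[-1.0, -0.7, -10.1, 2.7, 0.013, -0.002, -0.001, -1.0, -0.7, -10.1, 2.7, 0.013, -0.003, -0.001, -1.0, 0.0, -17.0, 3.5, 0.0, 0.0, 0.0, -1.0, 0.0, -17.0, 3.5, 0.0, 0.0, 0.0]
tcp f [ 70.  -58.7 203.8]
```

Call:
{"op": "send_rows", "data": {
  "plan": [-1,-1,-8,4,0.013,-0.002,0,-1,-1,-14,3,0.01,-0.002,0,-1,0,-16,3,0,0,0,-1,0,-12,3,0,0,0,-1,0,0,0,0,0,0]
}}

```text
time: 18.65
position: [0.5244, 0.1288, 0.1946]
tool_rot: [0.785, 0.619, 0.005, 0.004]
ft_force: [0.5, -1.0, -1.8]
grip_width: 0.0005
```

```bash
cat >> h.py <<'E'
def grip():
    for n in ('side','scene'):
        im,d,m=cam(n);P=pts(d,m)*1000;hsv=cv2.cvtColor(im,cv2.COLOR_RGB2HSV);H,S=hsv[...,0],hsv[...,1]
        F=np.stack([(P[...,:2]-seat)@xv,(P[...,:2]-seat)@yv,P[...,2]],-1)
        r=((H<5)|(H>175))&(S>120)&(F[...,2]>60)&(F[...,2]<230)&(abs(F[...,1]+60)<30)&(abs(F[...,0])<150)
        if r.sum():print(n,r.sum(),'fx',np.round(np.percentile(F[r][:,0],[3,50,97]),1),'fy',np.round(np.percentile(F[r][:,1],[3,97]),1),'z',np.round(np.percentile(F[r][:,2],[3,50,97]),1))
E
python3 - <<'E'
from h import *
planf([(-10,-60,190)],smax=18)
grip()
E
```

```text
t 18.65 tcp [524.4 128.8 194.6] f [ 0.5 -1.  -1.8] w 0.5
2 rows
[-1.0, -0.2, -14.0, 2.1, 0.006, -0.002, 0.0, -1.0, -0.1, -14.1, 2.2, 0.006, -0.001, 0.0]
tcp f [ 18.  -59.7 194.6]
side 97 fx [-9.3 -1.9  9.9] fy [-66.2 -43. ] z [194.4 207.9 211.8]
scene 7 fx [ 4.   5.7 10.1] fy [-49.7 -45.1] z [205.9 207.9 212. ]
```

Call:
{"op": "send_rows", "data": {
  "plan": [-1,0,-12,1,0.006,0,0,-1,0,-13,1,0.006,0,0,-1,0,-10,0,0,0,0,-1,0,-6,0,0,0,0,-1,0,0,0,0,0,0]
}}

```text
time: 19.25
position: [0.4852, 0.1385, 0.1926]
tool_rot: [0.786, 0.619, 0.003, 0.0]
ft_force: [0.3, -0.2, 1.0]
grip_width: 0.0005
```

```bash
python3 - <<'E'
from h import *
planf([(-28,-60,189)],smax=18)
grip()
E
```

```text
t 19.25 tcp [485.2 138.5 192.6] f [ 0.3 -0.2  1. ] w 0.5
1 rows
[-1.0, -0.6, -5.7, 3.6, 0.003, -0.004, -0.001]
tcp f [-22.3 -59.5 192.6]
side 81 fx [-38.4 -31.7 -23.4] fy [-66.6 -43.4] z [176.4 190.9 200.6]
scene 7 fx [-28.4 -24.8 -18.9] fy [-49.2 -45.5] z [181.7 187.5 192.3]
```

Call:
{"op": "send_rows", "data": {
  "plan": [-1,0,-8,6,0.003,0,0,-1,0,-7,7,0,0,0,-1,0,-6,8,0,0,0,-1,0,-5,9,0,0,0]
}}

```text
time: 19.75
position: [0.4586, 0.1451, 0.1616]
tool_rot: [0.786, 0.618, 0.002, -0.002]
ft_force: [-0.5, 0.8, 2.3]
grip_width: 0.0007
```

```bash
python3 - <<'E'
from h import *
planf([(-56,-60,155),(-66,-60,130)],smax=13)
grip()
E
```

```text
t 19.75 tcp [458.6 145.1 161.6] f [-0.5  0.8  2.3] w 0.7
4 rows
[-1.0, -0.8, -6.2, 6.6, -0.0, -0.005, -0.002, -1.0, 0.0, -3.3, 8.3, -0.0, 0.0, -0.0, -1.0, 0.0, -3.4, 8.4, -0.0, 0.0, -0.0, -1.0, 0.0, -3.3, 8.3, -0.0, 0.0, -0.0]
tcp f [-49.8 -59.3 161.6]
side 73 fx [-64.7 -59.1 -50.2] fy [-65.9 -42.6] z [147.9 160.4 171.6]
scene 9 fx [-56.8 -51.1 -48.3] fy [-55.  -44.6] z [148.1 156.  158.9]
```

Still in contact at the grip, with the fingers slightly on the +x side (force up 2.3 N). I continue.

Call:
{"op": "send_rows", "data": {
  "plan": [-1,0,-5,7,0,-0.003,0,-1,0,-4,8,0,0,0,-1,0,-4,8,0,0,0,-1,0,-3,8,0,0,0]
}}

```text
time: 20.25
position: [0.4432, 0.1489, 0.1279]
tool_rot: [0.786, 0.618, 0.001, 0.0]
ft_force: [-0.2, -0.3, 5.9]
grip_width: 0.0007
```

```bash
python3 - <<'E'
from h import *
planf([(-69,-60,115),(-70,-60,99)],smax=13)
grip()
E
```

```text
t 20.25 tcp [443.2 148.9 127.9] f [-0.2 -0.3  5.9] w 0.7
4 rows
[-1.0, -0.5, -1.7, 6.4, 0.001, -0.001, -0.001, -1.0, -0.4, -1.7, 6.5, 0.0, -0.0, -0.001, -1.0, 0.0, -0.5, 8.0, 0.0, -0.0, -0.0, -1.0, 0.0, -0.5, 8.0, 0.0, -0.0, -0.0]
tcp f [-65.6 -59.1 127.9]
side 63 fx [-78.9 -74.  -63.2] fy [-66.6 -42.6] z [113.7 126.9 137. ]
scene 13 fx [-70.7 -63.5 -60.9] fy [-53.3 -44.6] z [117.6 120.5 125.2]
```

Call:
{"op": "send_rows", "data": {
  "plan": [-1,0,-2,7,0,0,0,-1,0,-2,7,0,0,0,-1,0,-1,7,0,0,0,-1,0,0,6,0,0,0,-1,0,0,6,0,0,0]
}}

```text
time: 20.85
position: [0.4381, 0.1502, 0.0952]
tool_rot: [0.786, 0.618, 0.001, -0.0]
ft_force: [-1.8, 1.6, 3.1]
grip_width: 0.0005
```

```bash
python3 - <<'E'
from h import *
planf([(-70,-60,97)],smax=13)
grip()
E
```

```text
t 20.85 tcp [438.1 150.2  95.2] f [-1.8  1.6  3.1] w 0.5
1 rows
[-1.0, -0.9, 0.9, -1.8, 0.0, -0.001, -0.002]
tcp f [-70.9 -59.1  95.2]
side 59 fx [-82.7 -78.8 -66.8] fy [-65.8 -43.4] z [ 82.6  93.7 103.7]
scene 10 fx [-76.  -67.6 -65.7] fy [-47.7 -43.4] z [85.3 90.5 94. ]
```

Call:
{"op": "send_rows", "data": {
  "plan": [-1,0,0,4,0,0,0,-1,0,0,4,0,0,0,-1,0,0,3,0,0,0]
}}

```text
time: 21.25
position: [0.4381, 0.1503, 0.0871]
tool_rot: [0.786, 0.619, 0.0, -0.0]
ft_force: [-5.6, -0.1, 28.1]
grip_width: 0.0003
```

Force reached 28 N, so the strap is at the hard stop. I lift gently and check that the catch holds.

Call:
{"op": "send_rows", "data": {
  "plan": [-1,0,0,-3,0,0,0,-1,0,0,-6,0,0,0,-1,0,0,-10,0,0,0]
}}

```text
time: 21.55
position: [0.4388, 0.1501, 0.1086]
tool_rot: [0.786, 0.619, 0.001, 0.001]
ft_force: [0.8, 0.5, -0.4]
grip_width: 0.0007
```

```bash
python3 - <<'E'
from h import *
planf([(-70,-60,97)],smax=13)
grip()
E
```

```text
t 21.55 tcp [438.8 150.1 108.6] f [ 0.8  0.5 -0.4] w 0.7
1 rows
[-1.0, -1.0, 0.1, 11.6, 0.003, -0.001, -0.001]
tcp f [-70.1 -59.  108.6]
side 68 fx [-82.1 -77.5 -67.4] fy [-65.9 -43. ] z [ 88.8  99.5 119.8]
scene 22 fx [-75.9 -67.8 -64.8] fy [-57.8 -44.8] z [ 86.8  96.6 101. ]
```

The strap stays down with no force on the tool. I retreat well clear and look.

Call:
{"op": "send_rows", "data": {
  "plan": [-1,0,0,-15,0,0,0,-1,0,0,-35,0,0,0,-1,0,0,-45,0,0,0,-1,0,0,-45,0,0,0,-1,0,0,-30,0,0,0,-1,0,0,0,0,0,0,-1,0,0,0,0,0,0]
}}

```text
time: 22.35
position: [0.4404, 0.1495, 0.2833]
tool_rot: [0.786, 0.618, 0.002, 0.001]
ft_force: [-0.9, -0.5, -0.4]
grip_width: 0.0006
```

```bash
python3 - <<'E'
from h import *
planf([(-70,-60,260)],smax=13)
grip()
for n in ('side','scene'):
    im,d,m=cam(n);P=pts(d,m)*1000;hsv=cv2.cvtColor(im,cv2.COLOR_RGB2HSV);H,S=hsv[...,0],hsv[...,1]
    o=(H>4)&(H<17)&(S>150)&(P[...,2]>45)&(P[...,2]<85)&(np.hypot(P[...,0]-538,P[...,1]-265)<50);q=P[o];e=q[:,:2]-seat;print('orange',n,o.sum(),np.percentile(e@xv,[3,50,97]),np.percentile(e@yv,[3,50,97]),np.percentile(q[:,2],[3,97]))
    if n=='scene': save('c8',cv2.resize(im[150:290,180:420],None,fx=3,fy=3))
E
```

```text
t 22.35 tcp [440.4 149.5 283.3] f [-0.9 -0.5 -0.4] w 0.6
2 rows
[-1.0, -0.4, -0.8, 11.7, 0.002, -0.0, -0.001, -1.0, -0.4, -0.8, 11.6, 0.002, -0.001, -0.001]
tcp f [-68.5 -59.2 283.3]
side 75 fx [-82.5 -76.1 -68.3] fy [-67.  -42.4] z [ 88.5  99.8 102.3]
scene 48 fx [-74.6 -69.5 -65.4] fy [-70.4 -45.2] z [ 93.1  97.1 101.3]
orange side 113 [-16.79749402  -5.720319    13.92891163] [65.82055964 76.93710847 87.69538522] [59.6281661  76.45005528]
orange scene 135 [-4.61845518 12.15591283 20.93012593] [64.58206735 76.54934197 87.23797789] [54.82673667 73.85389424]
```

View pics/c8.png

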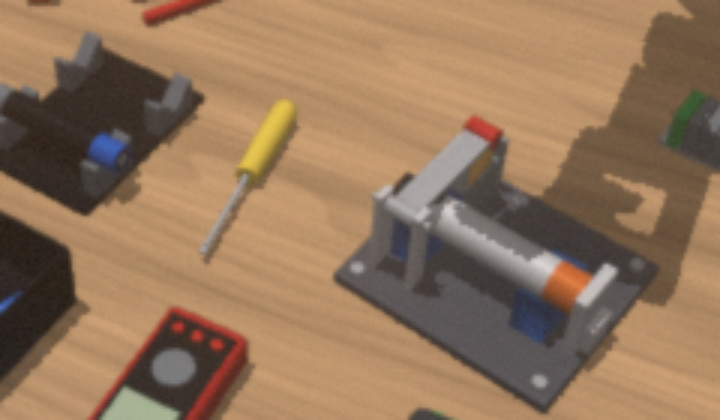

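The strap lies level over the tube with its grip at (483,130), the orange end is at the stop at (590,285), and the bystanders are in place.

```bash
python3 -c "
from rig import robot
print(robot.hand_in())"
```

```text
the job is handed in; nothing more can be done
None
```

The tube is in both V-blocks with its orange end at the stop, and the strap is shut and held by its catch. I handed the job in at about 22.5 s of the 58 s allowed; no verdict was reported.

- **Placing the tube:** I took it from the rest, lowered it into the V-blocks and slid it on until the stop pushed back with about 10 N. After letting go, its top read about 73.9 mm (73.5 expected) and the orange face was about 1 mm from the stop.
- **Strap, first try:** this one failed. The fingertips are narrower than I had assumed, so the grip slipped off and the strap flew open. The tube stayed in place.
- **Strap, second try:** I kept the fingers slightly behind the grip and pressed it down until the tool read 28 N.
- **Last checks, arm withdrawn:**
  - The strap stayed shut by itself, with its grip centre at about 90 mm (89 expected).
  - The tube's orange end had not moved measurably.
  - The spare barrel, screwdriver and multimeter looked undisturbed, as did the part of the bin in view. I checked these by eye only, not by measurement.
- **One reading that disagreed:** at full press the fingertip read 87 mm, about 7 mm lower than expected at the hard stop. I did not find out why; the tip may have been on the strap rather than on the grip.

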